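# Turn up a lab hotplate by four clicks and start it

## Robot

A 7-joint arm with a two-finger parallel gripper is mounted at the origin on the work surface. World frame = base frame: x ahead of the robot, y to its left, z up, the work surface at z = 0. Lengths are in m, angles in rad, forces in N, time in s.
With the tool pointing down it reaches from about 0.425 to 0.875 m from the base axis. Payload 4.7 kg.
Tool frame: the origin (TCP) lies midway between the tips of the shut fingers; the grasp point (between the pads) lies bot.grip_point_offset behind it (bot.grip_point_offset is the distance from the TCP to the grasp point, in m); z points along the fingers, y is the direction in which the jaws open and shut (so a half turn about z gives the same grasp; the last joint's range is limited). The gripper opens to 85 mm and grips with 20 to 120 N. Pads are 22 mm wide; open, the fingers measure 114 mm over their backs; the gripper's body (76 mm by 85 mm) begins 54 mm behind the grasp point. The pads swing forward as they close: fully open they stand 13 mm farther back than shut.
Start: joints at [-1.125, 0.321, -0.07, 1.45, 0.023, 1.371, -0.057], TCP at [0.272, 0.59, 0.231] pointing down, gripper open.
Joint ranges: [-2.86, 2.86], [-0.3, 2.09], [-1.38, 1.24], [0.06, 2.45], [-1.56, 4.7], [0.09, 2.05], [-2.69, 2.69]. Speed limits (rad/s): [2.57, 2.57, 3.14, 3.14, 3.14, 3.14, 3.14].

## Interface

Orientations are given as a unit quaternion [x, y, z, w].
In Python, from cell import sense, optics, order, bot gives the robot as it stands.
- The arm moves only by the tool drive_tool, never from a script. Its argument "rows" is a list that holds one entry, the list of rows, each a list of 7 numbers: the closure, from 0 (fully open) to 1 (shut), then the shift along the tool's x, y, z in mm, then the turn, a rotation vector about the tool's x, y, z in degrees. A call has 1 to 8 rows; each row shifts and turns the commanded pose from where the row before left it, along the tool's axes as they then stand; what a row does not reach is not made up. A row lasts 1/12 s, in which the tool goes at most 41.7 mm and 7.16 degrees, less where a joint would pass 70% of its speed; a pose out of reach is approached as far as the arm can. A call is refused whole if a number of a shift passes 41.7 or a number of a turn 7.16, either way. A call with a gripper value outside its range is refused whole. The fingers move at their own pace and stop on an object; "newtons" is the grip in N (left out, the last holds). Time passes only in rows, so rows that do not move let the fingers close. It gives the time, the measured TCP pose, the force and the opening at its end, in the units of the state.
- sense(): the state, without advancing time (a new reading comes with each control period).
- optics.get_image(name): name is "scene" or "top"; returns (picture, depth): 384x512x3 uint8, blue, green, red; 384x512 float32, m along the optical axis (not along the pixel's ray), 0 where there is no reading.
- optics.calibration(name): a dict with "fx", "fy", "cx", "cy" (pixels), "world_from_camera" (4x4, takes a point from camera to world coordinates). Camera axes: x right, y up, looking along -z (the intrinsics and any distortion apply to the point x, -y, -z); pixel columns grow to the right and rows downward; lengths in m; the calibration is good to about 2 mm. A picture is of the moment at which its call begins. calibration takes no time and is no camera call.
- order.sign_off(): hands the job in, once; it reports no verdict.
The state is a dict: "time": time; "q": joint angles; "dq": joint speeds; "joint_torque": joint torques, N m; "ee_pos": TCP position; "eef_rot": TCP orientation; "force": force on the tool from outside, world axes, zero at the start; "ft_torque": the same for the moment, N m; "finger_gap": finger opening in m.
Only numpy, scipy, OpenCV 4.12 (cv2) and the standard library are available. Lean on these libraries where they do the work, as an engineer would, in place of code of your own. Each camera call takes 0.05 s, during which the arm holds its last target.

## Task

Turn the hotplate's black click-stop dial clockwise by exactly four clicks from where it stands, pushing its raised orange wing with a fingertip and never going past the fourth click; then press the green start button down fully and let it come back up. Push only, gently: do not lift or shift the dish on the hotplate, the beaker or the bottle.

Things in the scene. Friction and masses are not known exactly. Their poses are not given: they have to be found in the camera images.
- hotplate: White laboratory hotplate, fixed to the bench, 330 (x) x 250 (y) mm. Origin on the bench under its centre; its -x side faces the robot at yaw 0, z up. Grey control deck in the front (-x) half, 75 mm high, with the dial left (+y) and the start button right (-y). Dark heating plate (cold) 180 x 180 mm centred at x = +60 mm, its top 89 mm above the bench.
- dial_axis (a point): Point on the dial's upright turning axis at the disc's upper face, 91 mm above the bench (hotplate frame: x -90, y +50 mm). The dial is a flat black disc, 84 mm diameter, 12 mm thick, with only the wing standing on it. It resists with up to about 6 N at the wing when leaving a click; past half way (15 degrees) it snaps forward by itself into the next and stays.
- dial_wing (a point): Point on the dial's wing, on its top edge, 30 mm from the axis, 111 mm above the bench; it turns with the dial. The wing is an upright orange rib with a white line on top, 10 mm thick, standing 20 mm above the disc, running radially from 11 to 41 mm from the axis. Push the flat side of the wing about 30 mm from the axis.
- dial (a joint): Turn of the dial in rad, growing clockwise seen from above. It clicks into rest every 0.5236 rad (30 degrees) from 0 (end stop) to 4.19 (eight clicks, end stop), at coloured tick marks on the deck. At value q the wing points 120 degrees minus q anticlockwise (from above) of the hotplate's +x axis. It starts at rest at one, two or three clicks.
- start_top (a point): Centre of the top of the round green start button, 30 mm diameter, pressed straight down (hotplate frame: x -90, y -75 mm). It is 97 mm above the bench when up, 10 mm above its round black housing (46 mm diameter).
- start (a joint): Travel of the start button in m: 0 up, 0.006 fully down. A spring pushes it back; fully down takes about 5 N.
- dish: White ceramic bowl, 84 mm diameter, 36 mm high, standing on the heating plate; origin under its centre. Leave alone.
- beaker: Glass beaker, 70 mm diameter, 95 mm high, standing on the bench; origin under its centre. Leave alone.
- reagent: Amber bottle, 64 mm diameter, 140 mm high, standing on the bench; origin under its centre. Leave alone.

How it is judged:
By the outcome, as a careful person would: the job done as asked, in the order asked, and still so for the second after the job is handed in, with the robot touching nothing.
It also fails if it takes over 58 s, if anything falls off the work surface, if the arm or the gripper's body presses on something with over 40 N, if the wrist force passes 120 N, or if a joint passes its speed limit or range.

## Working session

There is one attempt and no reset: what is moved stays moved. The work goes in short steps, Python scripts to look and compute and a tool call to move; the robot and the scene stay as the last step left them, time stands still between calls to the robot, and variables do not carry over. Pictures are saved under pics/ and viewed, and the job is handed in when it is done.

Besides the shell and the picture viewer there is one more tool, called after "Request:" by a JSON object that holds its "method" and its "body", one argument or row to a line. drive_tool: Moves the arm, as the interface text tells. Its arguments: {"type":"object","properties":{"rows":{"type":"array","items":{"type":"array","items":{"type":"array","items":{"type":"number"}}}},"newtons":{"type":"number"}},"required":["rows"]}

```bash
mkdir -p pics; python3 - <<'E'
from cell import sense, optics, order, bot
import cv2,json,numpy as np
s=sense(); print({k:np.round(v,3).tolist() for k,v in s.items()}); print(bot.grip_point_offset)
for n in ("scene","top"):
    p,d=optics.get_image(n); cv2.imwrite(f"pics/{n}0.png",p); np.savez(f"{n}0.npz",p=p,d=d)
    c=optics.calibration(n); print(n,{k:np.round(v,3).tolist() for k,v in c.items()})
E
```

```text
{'time': 0.0, 'q': [-1.125, 0.322, -0.07, 1.452, 0.023, 1.371, -0.057], 'dq': [0.001, -0.0, -0.0, -0.0, -0.0, -0.0, 0.0], 'joint_torque': [0.0, -49.358, -0.382, -31.434, 0.013, 0.011, 0.0], 'ee_pos': [0.272, 0.59, 0.23], 'eef_rot': [0.214, 0.977, -0.001, -0.0], 'force': [0.156, -0.305, -0.03], 'ft_torque': [0.002, -0.001, -0.041], 'finger_gap': 0.086}
0.0187
scene {'fx': 397.875, 'fy': 397.875, 'cx': 256.82, 'cy': 191.475, 'world_from_camera': [[-0.77, -0.405, 0.493, 1.068], [0.638, -0.464, 0.615, 0.665], [-0.021, 0.788, 0.616, 0.692], [0.0, 0.0, 0.0, 1.0]]}
top {'fx': 457.675, 'fy': 457.675, 'cx': 256.872, 'cy': 185.896, 'world_from_camera': [[0.007, 0.987, -0.158, 0.447], [-1.0, 0.003, -0.025, 0.048], [-0.024, 0.158, 0.987, 1.228], [0.0, 0.0, 0.0, 1.0]]}
```

View pics/scene0.png

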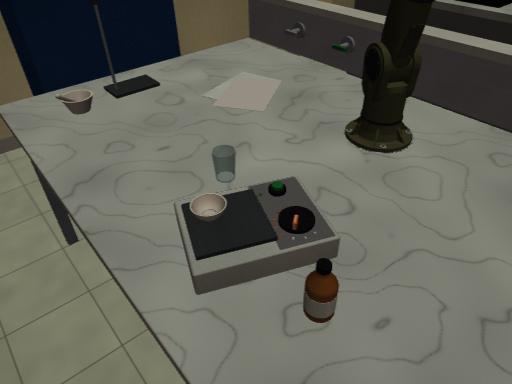

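View pics/top0.png

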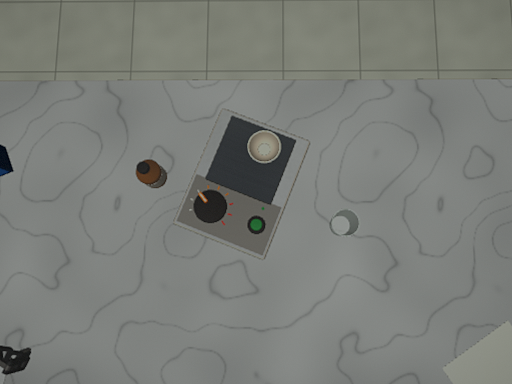

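The top view shows the dial at about (210,206), its orange wing pointing to (200,195), and the green button at (257,225). The bottle is at (150,172), the beaker at (344,223) and the dish at (264,146). Next I'll measure these.

```bash
cat > h.py <<'E'
from cell import sense, optics, order, bot
import cv2,numpy as np
def ray(n,u,v,z):
    c=optics.calibration(n);T=np.array(c["world_from_camera"])
    d=T[:3,:3]@np.array([(u-c["cx"])/c["fx"],-(v-c["cy"])/c["fy"],-1.]);o=T[:3,3]
    return o+d*(z-o[2])/d[2]
def proj(n,P):
    c=optics.calibration(n);T=np.linalg.inv(np.array(c["world_from_camera"]))
    q=T[:3,:3]@np.array(P)+T[:3,3]
    return np.array([c["cx"]+c["fx"]*q[0]/-q[2],c["cy"]+c["fy"]*q[1]/q[2]])
def masks(p):
    h=cv2.cvtColor(p,cv2.COLOR_BGR2HSV)
    g=cv2.inRange(h,(45,100,50),(80,255,255)); o=cv2.inRange(h,(5,110,120),(22,255,255))
    return g,o
def blobs(m,mn=8):
    n,l,s,c=cv2.connectedComponentsWithStats(m)
    return [(int(s[i,4]),np.round(c[i],1).tolist(),s[i,:4].tolist(),l==i) for i in range(1,n) if s[i,4]>=mn]
E
python3 - <<'E'
from h import *
import math
for n in ("top","scene"):
    f=np.load(n+"0.npz");p=f["p"];g,o=masks(p)
    for nm,m,z in(("green",g,.097),("orange",o,.111)):
        for b in blobs(m): print(n,nm,b[:3],np.round(ray(n,*b[1],z),4))
    x0,y0,x1,y1=(165,90,320,270) if n=="top" else (170,170,350,330)
    cv2.imwrite(f"pics/{n}0z.png",cv2.resize(p[y0:y1,x0:x1],None,fx=3.3,fy=3.3,interpolation=cv2.INTER_CUBIC))
# dial disc dark blob in top: 
p=np.load("top0.npz")["p"]; g=p.max(2); m=(g<35).astype(np.uint8)*255; 
for b in blobs(m[:, :],60): print("dark",b[:3],np.round(ray("top",*b[1],.091),4))
E
```

```text
top green (119, [255.7, 224.3], [250, 219, 12, 12]) [0.532  0.0787 0.097 ]
top orange (8, [218.2, 187.4], [217, 186, 3, 4]) [0.6218 0.1719 0.111 ]
top orange (24, [202.4, 197.0], [198, 192, 9, 11]) [0.5977 0.2105 0.111 ]
scene green (21, [339.6, 45.8], [333, 44, 14, 5]) [-0.3692 -0.5053  0.097 ]
scene green (62, [277.0, 184.0], [272, 181, 11, 7]) [0.5354 0.0803 0.097 ]
scene orange (27, [295.1, 219.1], [293, 215, 5, 9]) [0.6031 0.2142 0.111 ]
dark (204, [4.3, 159.4], [0, 145, 13, 27]) [0.6964 0.7278 0.091 ]
dark (314, [214.9, 202.1], [199, 191, 28, 32]) [0.5876 0.1816 0.091 ]
dark (465, [14.2, 358.9], [0, 346, 31, 28]) [0.2064 0.6571 0.091 ]
```

```bash
ls pics
```

```text
scene0.png
scene0z.png
top0.png
top0z.png
```

View pics/top0z.png

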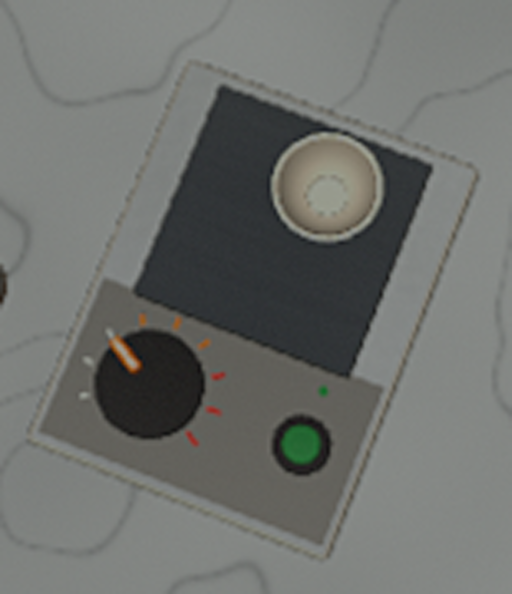

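```bash
python3 - <<'E'
from h import *
import math
p=np.load("top0.npz")["p"]
# dial disc: dark low region on deck
roi=np.zeros(p.shape[:2],np.uint8); cv2.circle(roi,(211,206),24,255,-1)
m=((p.max(2)<62)&(roi>0)).astype(np.uint8)*255
h=cv2.cvtColor(p,cv2.COLOR_BGR2HSV)
for th in (45,55,65):
    m=((p.max(2)<th)&(roi>0)).astype(np.uint8)*255
    cn=max(cv2.findContours(m,0,1)[0],key=cv2.contourArea)
    hull=cv2.convexHull(cn); e=cv2.fitEllipse(hull)
    print(th,e, np.round(ray("top",*e[0],.091),4), [np.round(v,1) for v in cv2.minEnclosingCircle(hull)[0]])
# plate corners via dark heating plate (z .089), centred x+60
roi=np.zeros(p.shape[:2],np.uint8); roi[105:212,200:305]=255
m=((p.max(2)<75)&(h[...,1]>25)&(roi>0)).astype(np.uint8)*255
m=cv2.morphologyEx(m,cv2.MORPH_OPEN,np.ones((3,3)))
cn=max(cv2.findContours(m,0,1)[0],key=cv2.contourArea)
P=np.array([ray("top",u,v,.089)[:2] for u,v in cn[:,0]],np.float32)*1000
r=cv2.minAreaRect(P);print("plate",r)
o=masks(p)[1]
pts=[(u,v) for v,u in zip(*np.nonzero(o)) if abs(u-202)<8 and abs(v-197)<8]
print("bottle?", ray("top",156,183,0),"dish",ray("top",264,148,.12))
s=np.load("scene0.npz")["p"]
E
```

```text
45 ((209.97659301757812, 206.10646057128906), (31.964250564575195, 32.43400573730469), 58.039676666259766) [0.5774 0.1938 0.091 ] [np.float64(210.0), np.float64(206.2)]
55 ((209.92015075683594, 206.06448364257812), (32.42195129394531, 32.60356903076172), 120.4587631225586) [0.5775 0.1939 0.091 ] [np.float64(209.9), np.float64(206.1)]
65 ((209.8484649658203, 205.98348999023438), (32.6739501953125, 32.993263244628906), 74.17121124267578) [0.5777 0.1941 0.091 ] [np.float64(209.8), np.float64(205.9)]
plate ((640.4847412109375, 114.29290008544922), (17.946840286254883, 25.32738494873047), 0.7709258794784546)
bottle? [0.65087676 0.35500755 0.        ] dish [0.71985425 0.05875297 0.12      ]
```

View pics/scene0z.png

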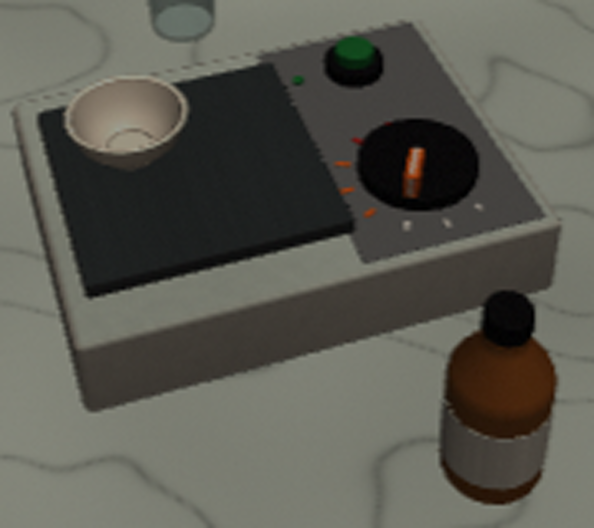

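Readings: dial axis is at about (0.578, 0.195) and the button at (0.533, 0.079), which makes the hotplate yaw about -21.5°. The wing is at about 38.5° in world axes. That is the third tick, so two clicks now and six is the target. I'll travel with the fingers shut.

Request:
{"method": "drive_tool", "body": {
  "rows": [
    [[1,-31,-13.6,0,0,0,0],[1,-31,-13.6,0,0,0,0],[1,-31,-13.6,0,0,0,0],[1,-31,-13.6,0,0,0,0],[1,-31,-13.6,0,0,0,0],[1,-31,-13.6,0,0,0,0],[1,-31,-13.6,0,0,0,0],[1,-31,-13.6,0,0,0,0]]
  ],
  "newtons": 30
}}

```text
time: 0.77
ee_pos: [0.4524, 0.3861, 0.231]
eef_rot: [0.214, 0.977, -0.0, -0.0]
force: [0.5, 0.5, 0.4]
finger_gap: 0.0001
```

Request:
{"method": "drive_tool", "body": {
  "rows": [
    [[1,-31,-13.6,0,0,0,0],[1,-31,-13.6,0,0,0,0],[1,-31,-13.6,0,0,0,0],[1,-31,-13.6,0,0,0,0],[1,0,0,0,0,0,6.7],[1,0,0,0,0,0,6.7],[1,0,0,0,0,0,6.7],[1,0,0,0,0,0,6.7]]
  ]
}}

```text
time: 1.43
ee_pos: [0.5415, 0.286, 0.2307]
eef_rot: [0.438, 0.899, -0.0, -0.0]
force: [-0.4, 0.3, 0.3]
finger_gap: 0.0004
```

Request:
{"method": "drive_tool", "body": {
  "rows": [
    [[1,0,0,0,0,0,0],[1,0,0,0,0,0,0]]
  ]
}}

```text
time: 1.6
ee_pos: [0.5414, 0.2864, 0.2309]
eef_rot: [0.433, 0.901, -0.0, -0.0]
force: [0.0, -1.0, 0.5]
finger_gap: -0.0002
```

```bash
cat >> h.py <<'E'
from scipy.spatial.transform import Rotation as Rn
C=np.array([.5785,.195]);YAW=-21.5
def rep(n=None):
    s=sense();R=Rn.from_quat(s["eef_rot"]).as_matrix();x=R[:,0]
    print("t",round(s["time"],2),"p",np.round(s["ee_pos"],4),"yaw",round(np.degrees(np.arctan2(x[1],x[0])),2),"z",np.round(R[:,2],4),"F",np.round(s["force"],1),"gap",round(s["finger_gap"],4),"q7",round(s["q"][6],2))
    return s,R
def go(P):
    s,R=rep(); print("delta tool mm",np.round(R.T@(np.array(P)-s["ee_pos"])*1000,1))
def wingpos(a,s,half=11,r=30):
    t=np.radians(a);return np.r_[C+1e-3*(r*np.array([np.cos(t),np.sin(t)])+(5+half+s)*np.array([-np.sin(t),np.cos(t)])),0]
def snap(tag):
    for n,(x0,y0,x1,y1) in (("top",(165,120,320,270)),("scene",(230,130,350,270))):
        p,d=optics.get_image(n);np.savez(f"{n}{tag}.npz",p=p,d=d)
        cv2.imwrite(f"pics/{n}{tag}.png",cv2.resize(p[y0:y1,x0:x1],None,fx=3.8,fy=3.8,interpolation=cv2.INTER_CUBIC))
E
python3 - <<'E'
from h import *
go(wingpos(38.5,12)+[0,0,.099]); snap("1")
E
```

```text
t 1.6 p [0.5414 0.2864 0.2309] yaw 128.65 z [-6.e-04 -5.e-04 -1.e+00] F [ 0.  -1.   0.5] gap -0.0002 q7 0.18
delta tool mm [-66.6   2.1 131.9]
```

View pics/scene1.png

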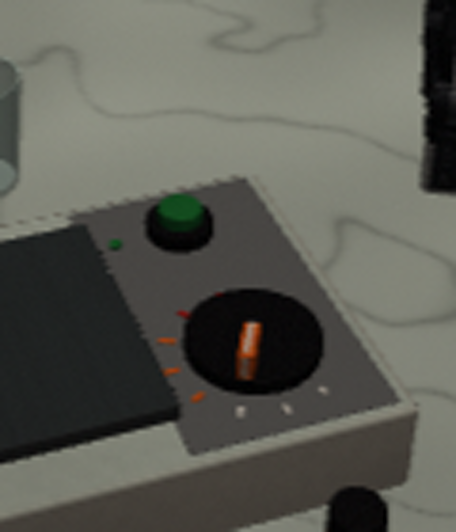

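View pics/top1.png

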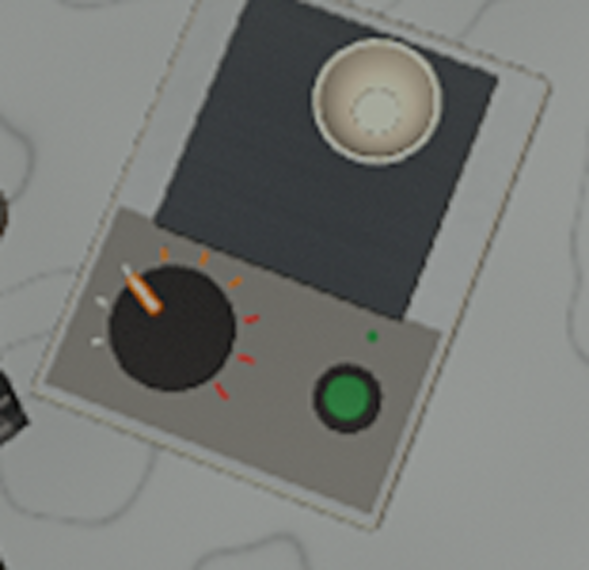

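Both views show the wing on the third (last white) tick, so the count stands at two clicks. The finger is clear. I'll move over the disc and go down beside the wing.

Request:
{"method": "drive_tool", "body": {
  "rows": [
    [[1,-32,1,0,0,0,0],[1,-32,1,0,0,0,0],[1,0,0,30,0,0,0],[1,0,0,30,0,0,0],[1,0,0,30,0,0,0],[1,0,0,15,0,0,0],[1,0,0,0,0,0,0]]
  ]
}}

```text
time: 2.28
ee_pos: [0.58, 0.2364, 0.1216]
eef_rot: [0.434, 0.901, -0.003, -0.003]
force: [-0.8, -0.1, -0.9]
finger_gap: -0.0002
```

```bash
python3 - <<'E'
from h import *
go(wingpos(38.5,12)+[0,0,.099]); snap("2")
E
```

```text
t 2.28 p [0.58   0.2364 0.1216] yaw 128.57 z [-0.0074 -0.0036 -1.    ] F [-0.8 -0.1 -0.9] gap -0.0002 q7 0.31
delta tool mm [-3.5  3.2 22.6]
```

View pics/scene2.png

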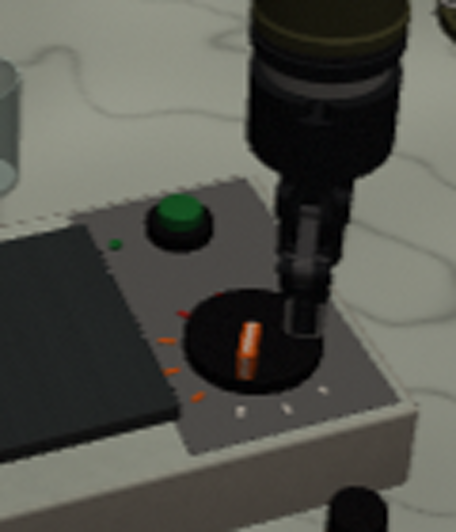

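View pics/top2.png

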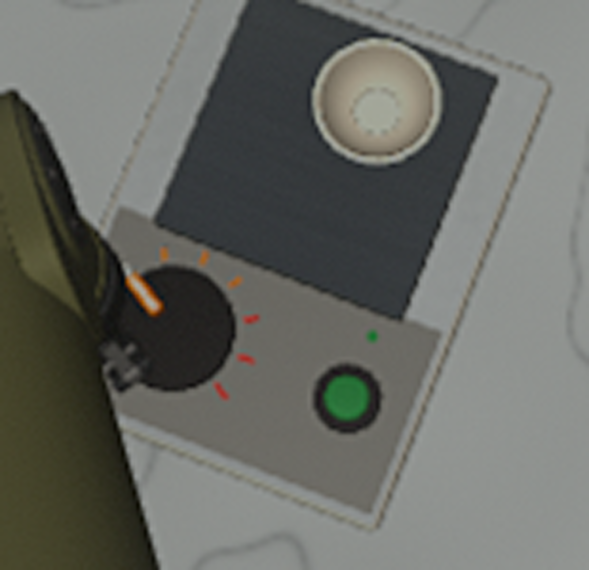

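```bash
python3 - <<'E'
from h import *
s=sense();P=s["ee_pos"];R=Rn.from_quat(s["eef_rot"]).as_matrix()
for off in (0,.03,.07,.15):
  Q=P-R[:,2]*off
  print(off,(proj("top",Q)-[165,120])*3.8,(proj("scene",Q)-[230,130])*3.8)
c=np.r_[C,.091];print((proj("top",c)-[165,120])*3.8,(proj("scene",c)-[230,130])*3.8)
d=np.load("scene2.npz")["d"];print(d[130+int(330/3.8),230+int(300/3.8)])
E
```

```text
0 [ 95.99729727 312.06999531] [303.29865423 323.52866134]
0.03 [ 87.92069074 306.13148251] [306.61633237 282.55568885]
0.07 [ 76.43980422 297.68989369] [311.27635417 225.00491476]
0.15 [ 50.66240775 278.73646343] [321.50598552  98.6700545 ]
[169.12372466 325.60122923] [253.43645924 329.12127215]
0.8325954
```

The scene view shows the tip beside the wing on the anticlockwise side, as projected apart from a shared offset of about 3 px. I'll go down and correct the radius.

Request:
{"method": "drive_tool", "body": {
  "rows": [
    [[1,0,3,8,0,0,0],[1,0,0,8,0,0,0],[1,0,0,7,0,0,0],[1,-2,0,0,0,0,0],[1,-2,0,0,0,0,0],[1,-2,0,0,0,0,0],[1,0,0,0,0,0,0]]
  ]
}}

```text
time: 2.97
ee_pos: [0.5898, 0.234, 0.1038]
eef_rot: [0.435, 0.9, 0.0, 0.001]
force: [0.8, -0.4, 0.2]
finger_gap: 0.0
```

```bash
python3 - <<'E'
from h import *
go(wingpos(38.5,0)+[0,0,.099]); snap("3")
E
```

```text
t 2.97 p [0.5898 0.234  0.1038] yaw 128.41 z [ 0.0011 -0.     -1.    ] F [ 0.8 -0.4  0.2] gap 0.0 q7 0.32
delta tool mm [-7.5 -3.2  4.9]
```

View pics/scene3.png

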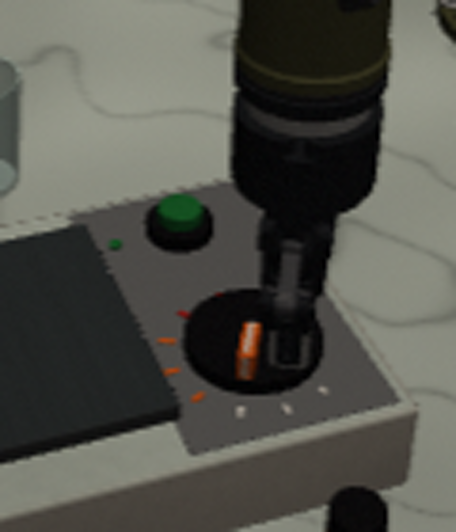

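Request:
{"method": "drive_tool", "body": {
  "rows": [
    [[1,0,-3,4.5,0,0,0],[1,-2,0,0,0,0,0],[1,-2,0,0,0,0,0],[1,0,0,0,0,0,0],[1,0,0,0,0,0,0]]
  ]
}}

```text
time: 3.48
ee_pos: [0.5894, 0.2295, 0.0989]
eef_rot: [0.435, 0.9, 0.0, 0.0]
force: [0.4, -0.1, 1.1]
finger_gap: 0.0003
```

```bash
python3 - <<'E'
from h import *
go(wingpos(38.5,0)+[0,0,.099])
E
```

```text
t 3.48 p [0.5894 0.2295 0.0989] yaw 128.44 z [ 3.e-04  0.e+00 -1.e+00] F [ 0.4 -0.1  1.1] gap 0.0003 q7 0.33
delta tool mm [-4.2 -0.  -0.1]
```

Request:
{"method": "drive_tool", "body": {
  "rows": [
    [[1,-1,0,0,0,0,0],[1,-1,0,0,0,0,0],[1,0,0,0,0,0,0]]
  ]
}}

```text
time: 3.73
ee_pos: [0.5907, 0.228, 0.0989]
eef_rot: [0.435, 0.9, 0.0, 0.0]
force: [-0.1, 0.0, 1.0]
finger_gap: -0.0004
```

```bash
python3 - <<'E'
from h import *
go(wingpos(38.5,0)+[0,0,.099])
E
```

```text
t 3.73 p [0.5907 0.228  0.0989] yaw 128.45 z [ 3.e-04 -0.e+00 -1.e+00] F [-0.1  0.   1. ] gap -0.0004 q7 0.33
delta tool mm [-2.2 -0.  -0.1]
```

Request:
{"method": "drive_tool", "body": {
  "rows": [
    [[1,-1,0,0,0,0,0],[1,-1,0,0,0,0,0],[1,-1.6,0.8,0,0,0,3],[1,-1.6,0.8,0,0,0,3],[1,0,0,0,0,0,0]]
  ]
}}

```text
time: 4.15
ee_pos: [0.5942, 0.226, 0.0987]
eef_rot: [0.482, 0.876, 0.0, -0.001]
force: [-1.7, 1.6, 0.9]
finger_gap: 0.0002
```

```bash
python3 - <<'E'
from h import *
go(wingpos(32.5,0)+[0,0,.099]);snap("4")
E
```

```text
t 4.15 p [0.5942 0.226  0.0987] yaw 122.42 z [-0.0014  0.001  -1.    ] F [-1.7  1.6  0.9] gap 0.0002 q7 0.24
delta tool mm [-1.7  0.1 -0.3]
```

View pics/scene4.png

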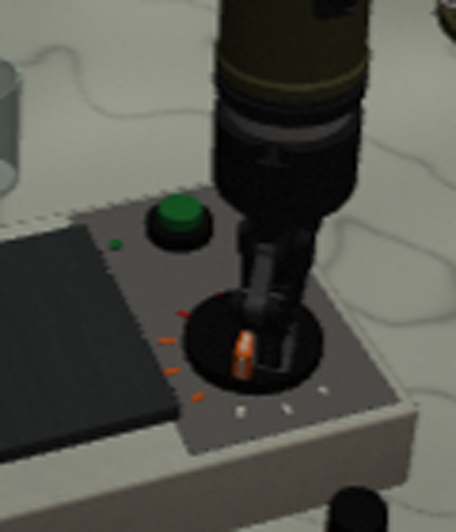

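Contact is made, at about 2.3 N in the push direction. I'll continue through the first click.

Request:
{"method": "drive_tool", "body": {
  "rows": [
    [[1,-1.6,0.8,0,0,0,3],[1,-1.6,0.8,0,0,0,3],[1,-1.6,0.8,0,0,0,3],[1,-1.6,0.8,0,0,0,3],[1,-1.6,0.8,0,0,0,3],[1,0,0,0,0,0,0],[1,0,0,0,0,0,0]]
  ]
}}

```text
time: 4.83
ee_pos: [0.6024, 0.2191, 0.0989]
eef_rot: [0.591, 0.807, 0.0, 0.0]
force: [0.2, -0.0, -0.7]
finger_gap: -0.0003
```

```bash
python3 - <<'E'
from h import *
go(wingpos(17.5,0)+[0,0,.099]);snap("5")
E
```

```text
t 4.83 p [0.6024 0.2191 0.0989] yaw 107.56 z [ 7.e-04 -5.e-04 -1.e+00] F [ 0.2 -0.  -0.7] gap -0.0003 q7 0.01
delta tool mm [ 0.2 -0.1 -0.1]
```

View pics/scene5.png

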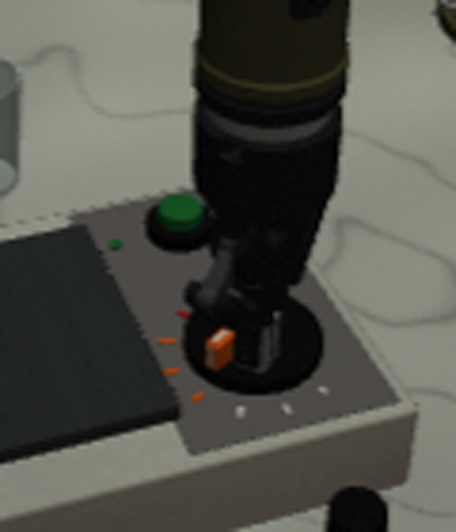

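View pics/top5.png

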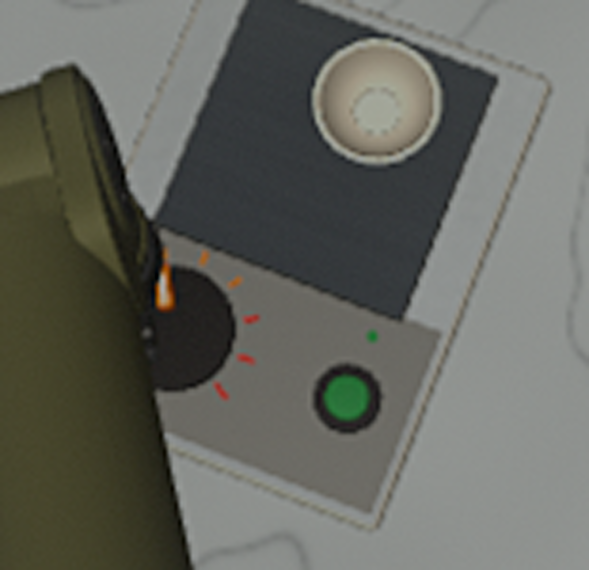

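The wing snapped to the first orange tick (three clicks) and the force fell to zero. On to the next click.

Request:
{"method": "drive_tool", "body": {
  "rows": [
    [[1,-1.6,0.8,0,0,0,3],[1,-1.6,0.8,0,0,0,3],[1,-1.6,0.8,0,0,0,3],[1,-1.6,0.8,0,0,0,3],[1,-1.6,0.8,0,0,0,3],[1,-1.6,0.8,0,0,0,3],[1,0,0,0,0,0,0]]
  ]
}}

```text
time: 5.52
ee_pos: [0.6083, 0.2123, 0.0989]
eef_rot: [0.71, 0.704, 0.001, -0.0]
force: [-0.8, 2.2, 0.0]
finger_gap: 0.0001
```

Request:
{"method": "drive_tool", "body": {
  "rows": [
    [[1,-1.6,0.8,0,0,0,3],[1,-1.6,0.8,0,0,0,3],[1,-1.6,0.8,0,0,0,3],[1,-1.6,0.8,0,0,0,3],[1,0,0,0,0,0,0],[1,0,0,0,0,0,0]]
  ]
}}

```text
time: 6.02
ee_pos: [0.6111, 0.204, 0.0988]
eef_rot: [0.779, 0.627, -0.0, 0.0]
force: [-0.5, -0.2, -0.8]
finger_gap: 0.0002
```

```bash
python3 - <<'E'
from h import *
go(wingpos(-12.5,0)+[0,0,.099]);snap("6")
E
```

```text
t 6.02 p [0.6111 0.204  0.0988] yaw 77.6 z [ 1.e-04 -5.e-04 -1.e+00] F [-0.5 -0.2 -0.8] gap 0.0002 q7 -0.45
delta tool mm [ 0.2  0.2 -0.2]
```

View pics/scene6.png

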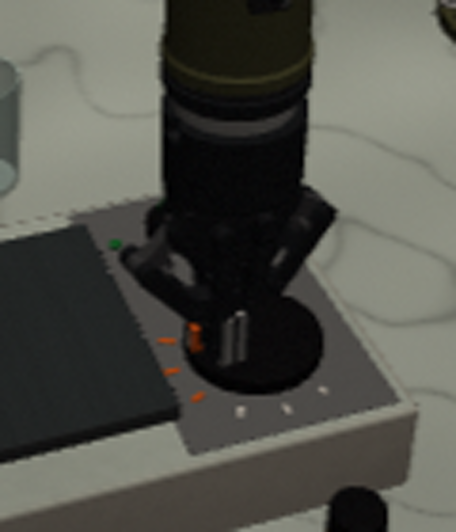

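View pics/top6.png

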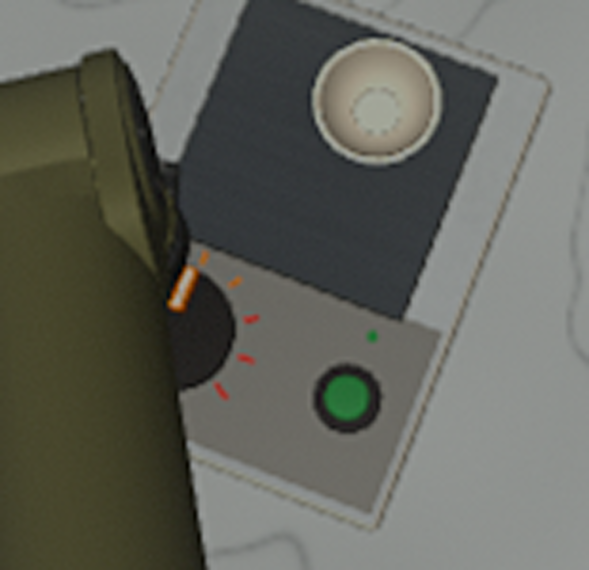

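The top view shows the wing on the second orange tick (204,258), so four clicks. Knuckle width is nowhere near the dish. Next, the third push.

Request:
{"method": "drive_tool", "body": {
  "rows": [
    [[1,-1.6,0.8,0,0,0,3],[1,-1.6,0.8,0,0,0,3],[1,-1.6,0.8,0,0,0,3],[1,-1.6,0.8,0,0,0,3],[1,-1.6,0.8,0,0,0,3],[1,-1.6,0.8,0,0,0,3],[1,0,0,0,0,0,0]]
  ]
}}

```text
time: 6.7
ee_pos: [0.6125, 0.1947, 0.0989]
eef_rot: [0.868, 0.496, 0.001, -0.0]
force: [2.1, 1.8, -0.5]
finger_gap: -0.0
```

Request:
{"method": "drive_tool", "body": {
  "rows": [
    [[1,-1.6,0.8,0,0,0,3],[1,-1.6,0.8,0,0,0,3],[1,-1.6,0.8,0,0,0,3],[1,-1.6,0.8,0,0,0,3],[1,0,0,0,0,0,0],[1,0,0,0,0,0,0]]
  ]
}}

```text
time: 7.2
ee_pos: [0.611, 0.1865, 0.0988]
eef_rot: [0.915, 0.404, -0.0, 0.0]
force: [0.5, -0.8, 1.0]
finger_gap: -0.0
```

```bash
python3 - <<'E'
from h import *
go(wingpos(-42.5,0)+[0,0,.099]);snap("7")
E
```

```text
t 7.2 p [0.611  0.1865 0.0988] yaw 47.62 z [-2.e-04 -3.e-04 -1.e+00] F [ 0.5 -0.8  1. ] gap -0.0 q7 -0.91
delta tool mm [ 0.2  0.3 -0.2]
```

View pics/scene7.png

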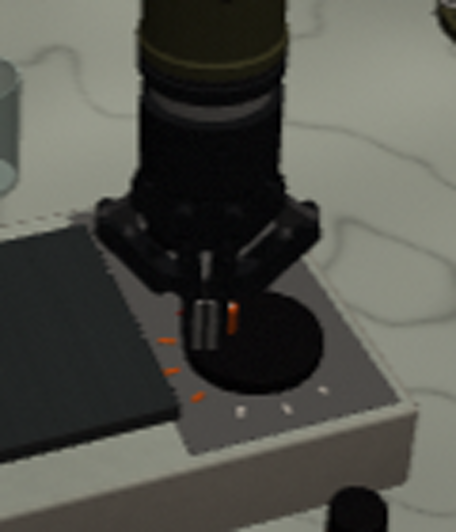

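View pics/top7.png

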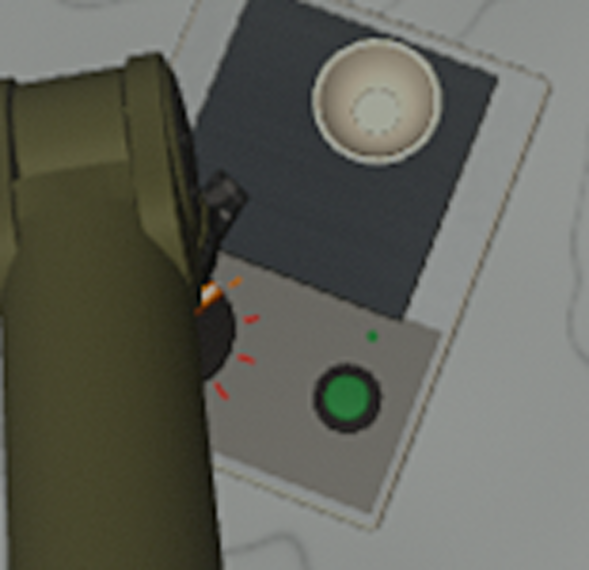

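The wing is on the third orange tick (five clicks). Now the last push, with a stop just past the midpoint.

Request:
{"method": "drive_tool", "body": {
  "rows": [
    [[1,-1.6,0.8,0,0,0,3],[1,-1.6,0.8,0,0,0,3],[1,-1.6,0.8,0,0,0,3],[1,-1.6,0.8,0,0,0,3],[1,-1.6,0.8,0,0,0,3],[1,-1.6,0.8,0,0,0,3],[1,0,0,0,0,0,0]]
  ]
}}

```text
time: 7.88
ee_pos: [0.6073, 0.1774, 0.099]
eef_rot: [0.967, 0.254, 0.001, -0.0]
force: [1.5, -0.2, -1.0]
finger_gap: -0.0001
```

Request:
{"method": "drive_tool", "body": {
  "rows": [
    [[1,-1.6,0.8,0,0,0,3],[1,-1.6,0.8,0,0,0,3],[1,-1.07,0.53,0,0,0,2],[1,0,0,0,0,0,0],[1,0,0,0,0,0,0]]
  ]
}}

```text
time: 8.3
ee_pos: [0.6039, 0.1731, 0.0988]
eef_rot: [0.982, 0.188, -0.0, 0.0]
force: [-1.1, 0.6, -0.3]
finger_gap: 0.0
```

```bash
python3 - <<'E'
from h import *
go(wingpos(-68.5,0)+[0,0,.099]);snap("8")
E
```

```text
t 8.3 p [0.6039 0.1731 0.0988] yaw 21.62 z [-4.e-04 -1.e-04 -1.e+00] F [-1.1  0.6 -0.3] gap 0.0 q7 -1.32
delta tool mm [ 0.4  0.3 -0.2]
```

View pics/scene8.png

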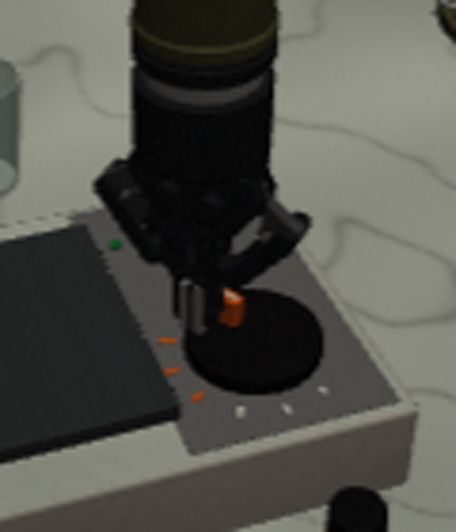

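View pics/top8.png

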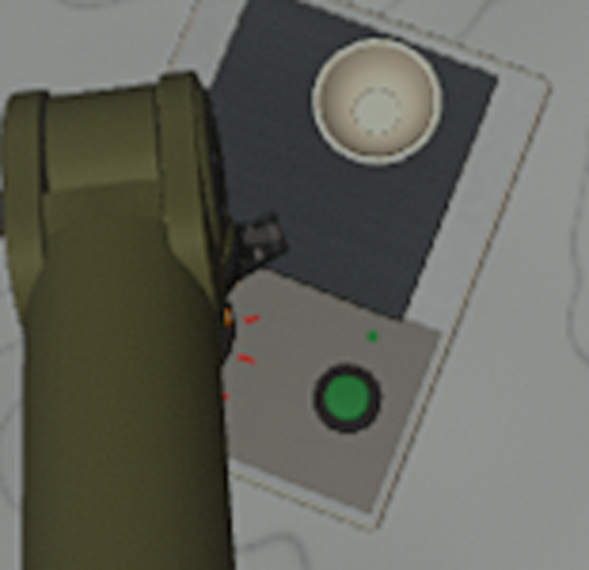

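The wing end at (228,317) in the top view points at the first red tick (252,319), which is six clicks, and there is no push force. I'll back off, lift, and confirm with a clear view.

Request:
{"method": "drive_tool", "body": {
  "rows": [
    [[1,3,0,0,0,0,0],[1,4,0,0,0,0,0],[1,0,0,-12,0,0,0],[1,0,0,-30,0,0,0],[1,0,0,-30,0,0,0],[1,-25,25,0,0,0,0],[1,-25,25,0,0,0,0],[1,-25,25,0,0,0,0]]
  ]
}}

```text
time: 9.07
ee_pos: [0.5685, 0.0776, 0.1724]
eef_rot: [0.982, 0.187, 0.001, 0.0]
force: [-0.4, -0.3, 0.3]
finger_gap: -0.0002
```

Request:
{"method": "drive_tool", "body": {
  "rows": [
    [[1,0,0,0,0,0,0],[1,0,0,0,0,0,0]]
  ]
}}

```text
time: 9.23
ee_pos: [0.5683, 0.0758, 0.1723]
eef_rot: [0.983, 0.184, 0.001, -0.0]
force: [0.2, 1.0, 0.6]
finger_gap: 0.0
```

```bash
python3 - <<'E'
from h import *
go([.5335,.0795,.125]);snap("9")
E
```

```text
t 9.23 p [0.5683 0.0758 0.1723] yaw 21.2 z [ 0.0015  0.0012 -1.    ] F [0.2 1.  0.6] gap 0.0 q7 -1.26
delta tool mm [-31.2 -16.   47.2]
```

View pics/scene9.png

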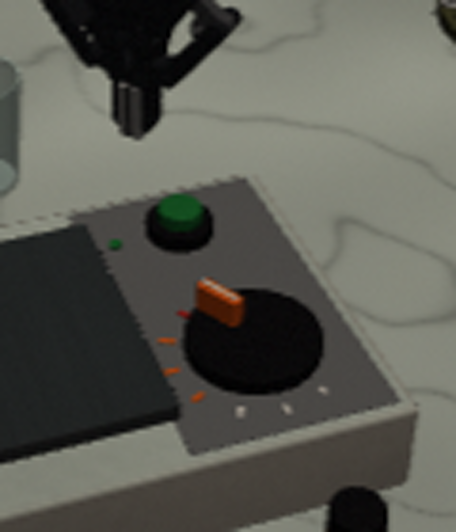

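View pics/top9.png

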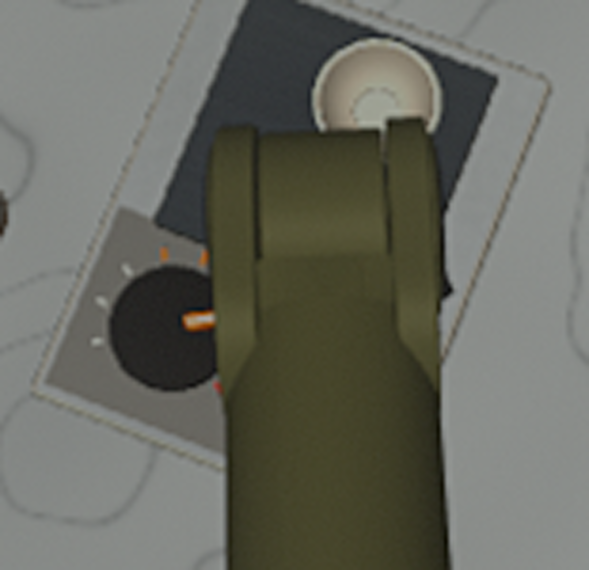

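The wing points about 7° up from image-right, i.e. about -82° in world axes: on the first red tick, exactly six clicks. Now the button.

Request:
{"method": "drive_tool", "body": {
  "rows": [
    [[1,-31,-16,0,0,0,0],[1,0,0,25,0,0,0],[1,0,0,22,0,0,0],[1,0,0,10,0,0,0],[1,0,0,8,0,0,0],[1,0,0,0,0,0,0],[1,0,0,0,0,0,0]]
  ]
}}

```text
time: 9.92
ee_pos: [0.5341, 0.0823, 0.106]
eef_rot: [0.982, 0.186, 0.0, 0.0]
force: [-0.3, 0.1, -0.5]
finger_gap: -0.0001
```

```bash
python3 - <<'E'
from h import *
go([.5335,.0795,.097]);snap("10")
E
```

```text
t 9.92 p [0.5341 0.0823 0.106 ] yaw 21.49 z [ 2.e-04 -7.e-04 -1.e+00] F [-0.3  0.1 -0.5] gap -0.0001 q7 -1.27
delta tool mm [-1.6  2.3  9. ]
```

View pics/scene10.png

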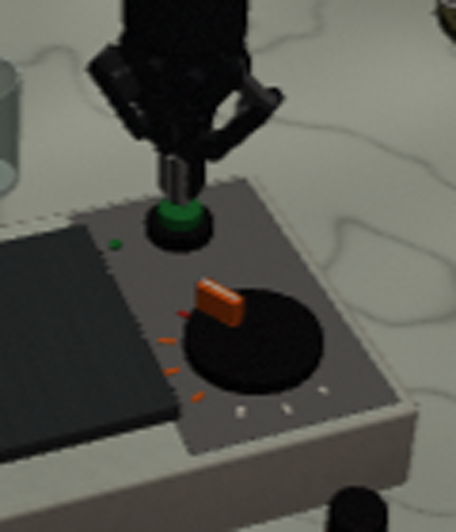

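The fingertip is centred above the green button, with its tip at (182,200). I'll press in small steps.

Request:
{"method": "drive_tool", "body": {
  "rows": [
    [[1,-1.5,2.5,3,0,0,0],[1,0,0,3,0,0,0],[1,0,0,2,0,0,0],[1,0,0,2,0,0,0],[1,0,0,1,0,0,0],[1,0,0,0,0,0,0],[1,0,0,0,0,0,0]]
  ]
}}

```text
time: 10.6
ee_pos: [0.5331, 0.0789, 0.095]
eef_rot: [0.983, 0.186, 0.0, 0.0]
force: [-1.3, -0.7, 1.3]
finger_gap: 0.0
```

Request:
{"method": "drive_tool", "body": {
  "rows": [
    [[1,0,0,1,0,0,0],[1,0,0,1,0,0,0],[1,0,0,0,0,0,0],[1,0,0,0,0,0,0]]
  ]
}}

```text
time: 10.93
ee_pos: [0.5332, 0.0789, 0.093]
eef_rot: [0.983, 0.186, 0.0, 0.0]
force: [-0.6, -0.4, 5.2]
finger_gap: 0.0
```

Request:
{"method": "drive_tool", "body": {
  "rows": [
    [[1,0,0,1,0,0,0],[1,0,0,0.5,0,0,0],[1,0,0,0,0,0,0],[1,0,0,0,0,0,0]]
  ]
}}

```text
time: 11.27
ee_pos: [0.5332, 0.0789, 0.0914]
eef_rot: [0.983, 0.186, 0.0, 0.0]
force: [-1.7, -1.4, 4.5]
finger_gap: 0.0001
```

Request:
{"method": "drive_tool", "body": {
  "rows": [
    [[1,0,0,0.5,0,0,0],[1,0,0,0.5,0,0,0],[1,0,0,0,0,0,0]]
  ]
}}

```text
time: 11.52
ee_pos: [0.5332, 0.079, 0.0911]
eef_rot: [0.983, 0.186, 0.0, -0.0]
force: [-2.9, -2.2, 8.7]
finger_gap: 0.0004
```

Request:
{"method": "drive_tool", "body": {
  "rows": [
    [[1,0,0,0.7,0,0,0],[1,0,0,0,0,0,0],[1,0,0,0,0,0,0]]
  ]
}}

```text
time: 11.77
ee_pos: [0.5332, 0.0789, 0.0909]
eef_rot: [0.983, 0.186, -0.0, -0.0]
force: [-4.5, -3.2, 15.0]
finger_gap: 0.0001
```

The button is bottomed: z stays at 0.091 while the force climbs to 15 N. I'll release and move clear.

Request:
{"method": "drive_tool", "body": {
  "rows": [
    [[1,0,0,-5,0,0,0],[1,0,0,-10,0,0,0],[1,0,0,-30,0,0,0],[1,0,0,-35,0,0,0],[1,0,0,-35,0,0,0],[1,-36,15,0,0,0,0],[1,-36,15,0,0,0,0],[1,-36,15,0,0,0,0]]
  ]
}}

```text
time: 12.43
ee_pos: [0.4484, -0.0025, 0.205]
eef_rot: [0.982, 0.187, 0.0, 0.0]
force: [-1.2, 0.1, 0.7]
finger_gap: -0.0002
```

Request:
{"method": "drive_tool", "body": {
  "rows": [
    [[1,-25,25,0,0,0,0],[1,-20,33,0,0,0,0],[1,-20,33,0,0,0,0],[1,0,40,0,0,0,0],[1,0,40,0,0,0,0],[1,0,0,0,0,0,0],[1,0,0,0,0,0,0]]
  ]
}}

```text
time: 13.02
ee_pos: [0.4509, -0.187, 0.2045]
eef_rot: [0.983, 0.184, -0.001, 0.001]
force: [0.9, 0.9, -0.1]
finger_gap: 0.0001
```

```bash
python3 - <<'E'
from h import *
rep();snap("11")
for n in ("top","scene"):
  a=np.load(n+"0.npz")["p"];b=np.load(n+"11.npz")["p"]
  cv2.imwrite(f"pics/{n}11full.png",b)
  for p in(a,b):
    g,o=masks(p); print(n,[x[:2] for x in blobs(g)+blobs(o)])
p=np.load("top11.npz")["p"];o=masks(p)[1]
E
```

```text
t 13.02 p [ 0.4509 -0.187   0.2045] yaw 21.18 z [-0.001  -0.0015 -1.    ] F [ 0.9  0.9 -0.1] gap 0.0001 q7 -0.9
top [(119, [255.7, 224.3]), (8, [218.2, 187.4]), (24, [202.4, 197.0])]
top [(118, [255.7, 224.3]), (8, [218.2, 187.4]), (33, [219.2, 203.5])]
scene [(21, [339.6, 45.8]), (62, [277.0, 184.0]), (27, [295.1, 219.1])]
scene [(23, [339.8, 45.9]), (62, [277.0, 184.0]), (25, [287.2, 206.4])]
```

View pics/top11.png

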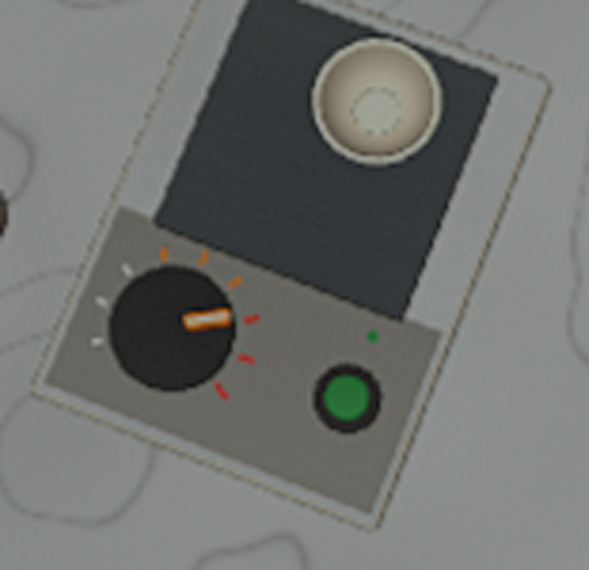

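View pics/scene11full.png

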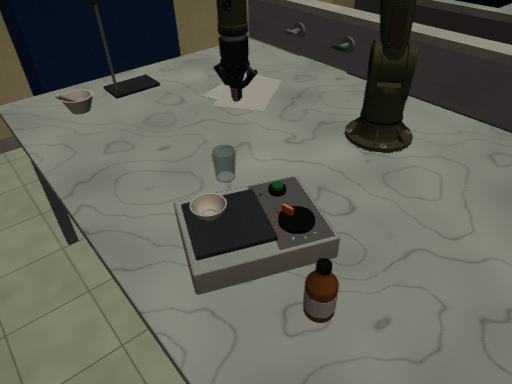

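The wing is on the first red tick (252,319). The button centroid is where it started (255.7,224.3), so it is back up, and the dish, beaker and bottle haven't moved. I'll hand in.

```bash
python3 -c "
from cell import order
print(order.sign_off())"
```

```text
the job is handed in; nothing more can be done
None
```

I turned the dial four clicks clockwise, from two clicks to six, then pressed the start button fully and let it come back up. The job was handed in at about 13 s of the 58 s allowed.

- **Dial:** I pushed the wing one click at a time with the shut fingertips. It now points at the first red tick, and it never went past the fourth click. Forces read between moves stayed under 3 N.
- **Button:** It bottomed out at a tip height of 0.091 m, and the force rose to about 15 N. In both final pictures it is back where it started.
- **Other objects:** The dish, beaker and bottle look unmoved, and the arm is clear of everything.
- **Disagreement:** The two cameras disagreed by about 3–4 mm on absolute positions. I placed the finger from the average and confirmed it by contact.

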